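# Check a jam jar's seal, nest it and hold the index plunger out

### The arm

A 7-joint arm with a two-finger parallel gripper is mounted at the origin on the work surface. World frame = base frame: x ahead of the robot, y to its left, z up, the work surface at z = 0. Lengths are in m, angles in rad, forces in N, time in s.
With the tool pointing down it reaches from about 0.4 to 0.85 m from the base axis. Payload 4.5 kg.
Tool frame: the origin (TCP) lies on the centre line of the jaws, within the pads' length; the fingertips stand 22 mm ahead of it and the grasp point (between the pads) lies 3 mm ahead of it; y points along the fingers, z is the direction in which the jaws open and shut, and the axes are right-handed (so a half turn about y gives the same grasp; the last joint's range is limited). The gripper opens to 88 mm and grips with 3 to 60 N. Pads are 18 mm wide; open, the fingers measure 123 mm over their backs; the gripper's body (75 mm by 187 mm) begins 45 mm behind the grasp point.
Start: joints at [1.32, 0.689, -0.195, 1.565, 0.157, 0.902, -0.215], TCP at [0.176, -0.6, 0.222] pointing down, gripper open.
Joint ranges: [-3.01, 3.01], [-0.46, 2.08], [-1.47, 1.51], [0.13, 2.56], [-1, 4.14], [0.04, 2.09], [-2.66, 2.66]. Speed limits (rad/s): [2.57, 2.57, 3.14, 3.14, 3.14, 3.14, 3.14].

### API

Orientations are given as a unit quaternion [w, x, y, z].
In Python, from bench import arm gives the robot as it stands.
- The arm moves only by the tool jog_arm, never from a script. Its argument "commands" is one flat list of numbers, 6 for each row, row after row: the shift along the world's x, y, z in m, then the turn, a rotation vector about the world's x, y, z in rad. A call has 1 to 10 rows; each row is the pose to reach, as a shift and turn from the pose measured when the call began; what a row does not reach only later rows make up. A row lasts 1/10 s, in which the tool goes at most 50 mm and 8.59 degrees, less where a joint would pass 70% of its speed; a pose out of reach is approached as far as the arm can. A call with a gripper value outside its range is refused whole. "grip" is the closure, from 0 (fully open) to 1 (shut), set as the call begins (left out, the last holds). The fingers move at their own pace and stop on an object; "squeeze" is the grip in N (left out, the last holds). Time passes only in rows, so rows that repeat a pose let the fingers close. It gives the time, the measured TCP pose, the force and the opening at its end, in the units of the state.
- arm.read_state(): the state, without advancing time (a new reading comes with each control period).
- arm.read_camera(name): name is "side" or "top" or "wrist"; returns the picture (400x640x3 uint8, red, green, blue); there is no depth.
- arm.camera_model(name): a dict with "fovy" (degrees; the focal length in pixels is half the picture's height over the tangent of half this angle, whatever the lens; pixels are square), "cx", "cy" (the principal point, pixels), "world_from_camera" (4x4, takes a point from camera to world coordinates). Camera axes: x right, y up, looking along -z (the intrinsics and any distortion apply to the point x, -y, -z); pixel columns grow to the right and rows downward; lengths in m; the calibration is good to about 2 mm. A picture is of the moment at which its call begins: read the wrist's pose just before it. camera_model takes no time and is no camera call; for the wrist camera it gives the pose at the moment of the call.
- arm.hand_in(): hands the job in, once; it reports no verdict.
The state is a dict: "clock": time; "qpos": joint angles; "qvel": joint speeds; "effort": joint torques, N m; "eef_pos": TCP position; "eef_rot": TCP orientation; "ft_force": force on the tool from outside, world axes, zero at the start; "moment": the same for the moment, N m; "width": finger opening in m.
Only numpy, scipy, OpenCV 4.12 (cv2) and the standard library are available. Lean on these libraries where they do the work, as an engineer would, in place of code of your own. Each camera call takes 0.05 s, during which the arm holds its last target. There are 200 camera calls.

### The job

Pick up the jar with the yellow lid, lift it clear, tip it over to 45 degrees and keep it there for a second to check the seal, then bring it level again, stand it fully down in the empty nest of the carriage and let go. Then take the red plunger, pull it fully back so that its pin is clear of the hole in the carriage, and finish still holding it there so that I can move the carriage on. Do not tip the jar past 60 degrees, and leave the other jars where they stand.

Things in the scene. Friction and masses are not known exactly. Their poses are not given: they have to be found in the camera images.
- jar: The jar to check: square dark-red jam jar, the only one with a yellow lid. Body 52 x 52 mm, 56 mm high, flat upright sides along its x and y axes; round lid 48 mm across from 60 to 74 mm; 0.15 to 0.31 kg. Stands on the table at any turn, at one of three spots shared with two black-lidded jars, 100 mm or more between jar centres, origin at the centre of its underside, z up
- station: Indexing station fixed to the table: blue base 340 mm long, white carriage 90 x 290 mm (top 68 mm high, does not move) with three green-fenced nests in a row at y = -95, 0, +95 mm; the +y one is empty, the others hold black-lidded jars. Red plunger in an aluminium bracket (67 mm high) on the -x side, which faces the robot within 20 degrees. Origin on the table under the middle nest, z up
- nest (a point): Centre of the floor of the empty nest, 68 mm above the table, axes as the station's. The nest is 58 x 58 mm inside, sides along the station's x and y; its fences are 10 mm high and 5 mm thick
- plunger_grip (a point): Middle of the plunger's red barrel, moves with it, axes as the station's, 50 mm above the table. Barrel along the station's x, 18 mm wide and high, 38 mm long; bracket at its +x end, red disc flange 34 mm across at its -x end to pull against. Can be pinched from above, fingers closing along the station's y; nothing within 60 mm beside it, below only the base plate, 12 mm high
- pin_tip (a point): Tip of the brass pin (10 mm thick) at the +x end of the plunger. Seated, it is 13 mm inside the hole in the carriage's front face, which lies 45 mm to the -x side of the station's origin. Pin and the 25 mm gap between carriage and bracket are seen from above
- plunger (a joint): Travel of the plunger in m: 0 seated, 0.022 fully back against its stop; it is pulled along the station's -x. A spring returns it: 5 N at the start, 10.5 N fully back
- dark_jar_a: Black-lidded jar of the same shape standing on the table, origin at the centre of its underside, z up
- dark_jar_b: Black-lidded jar of the same shape standing on the table, origin at the centre of its underside, z up
- nest_jar_mid: Black-lidded jar of the same shape in the middle nest, origin at the centre of its underside, z up
- nest_jar_end: Black-lidded jar of the same shape in the nest at the -y end, origin at the centre of its underside, z up

How it is judged:
On the way, in this order (a step that is already met when the one before it is completed fails the run):
1. the yellow-lidded jar is held in the air by the fingers, tipped to 45 degrees (give or take 8) (angle between jar's own z axis and vertical between 0.646 and 0.925 rad and height (world z) of jar above 0.06 m and contact force between the fingers and jar above 0.5 N), for 0.5 s.
2. the jar stands level on the floor of the empty nest, let go (horizontal distance between jar and nest below 0.006 m and z of jar in the frame of nest between -0.003 and 0.003 m and angle between jar's own z axis and vertical below 0.06 rad and contact force between the fingers and jar below 0.1 N), for 0.2 s.
3. the plunger is pulled fully back and held by the fingers (value of joint plunger above 0.019 m and contact force between the fingers and station above 3 N), for 0.3 s.
At the end, for the whole second after the job is handed in: The fingers hold the plunger at 19 mm of its 22 mm travel or more (contact force over 3 N), and the yellow-lidded jar stands at rest and untouched in the empty nest: centred within 6 mm, on the floor within 3 mm, upright within 3.4 degrees (all of step 2 and all of step 3 and linear speed of jar below 0.02 m/s); the arm keeps its last pose, push and grip.
It fails at once if a black-lidded jar is moved by more than 15 mm (distance of any of dark_jar_a, dark_jar_b, nest_jar_mid, nest_jar_end from where it was at the start of the episode above 0.015 m).
It fails at once if a black-lidded jar is tipped by more than 15 degrees (angle between any of dark_jar_a, dark_jar_b, nest_jar_mid, nest_jar_end's own z axis and vertical above 0.26 rad).
It fails at once if the yellow-lidded jar is tipped past 63 degrees (angle between jar's own z axis and vertical above 1.1 rad).
It also fails if it takes over 51 s, if anything falls off the work surface, if the arm or the gripper's body presses on something with over 40 N, if the wrist force passes 120 N, or if a joint passes its speed limit or range.

## Working session

There is one attempt and no reset: what is moved stays moved. The work goes in short steps, Python scripts to look and compute and a tool call to move; the robot and the scene stay as the last step left them, time stands still between calls to the robot, and variables do not carry over. Pictures are saved under pics/ and viewed, about 8 in all and at most 12, crops included, and the job is handed in when it is done.

Besides the shell and the picture viewer there is one more tool, called after ">>>" as name(argument=value, ...) on one line, values as JSON. jog_arm: Moves the arm, as the interface text tells. Its arguments: {"type":"object","properties":{"commands":{"type":"array"},"grip":{"type":"number"},"squeeze":{"type":"number"}},"required":["commands"]}

```bash
mkdir -p pics; ls
python3 - <<'E'
from bench import arm
import cv2,numpy as np
s=arm.read_state();print(s)
for n in("top","side"):
    im=arm.read_camera(n);m=arm.camera_model(n);print(n,m)
    cv2.imwrite(f"pics/{n}0.png",im[:,:,::-1])
E
```

```text
pics
{'clock': 0.0, 'qpos': array([ 1.31982157,  0.68998265, -0.19450238,  1.56633969,  0.15732207,
        0.90249549, -0.21511531]), 'qvel': array([-0.00115023, -0.00178691, -0.00022479,  0.00057693, -0.00072802,
        0.00119938,  0.00119131]), 'effort': array([ 5.53950867e-04, -5.27563906e+01, -1.26645818e+00, -1.53429383e+01,
       -5.25311683e-02,  6.70796333e-03,  1.63896534e-04]), 'eef_pos': array([ 0.17534112, -0.59921227,  0.22111176]), 'eef_rot': array([ 0.10022227, -0.10051538,  0.70057782, -0.699316  ]), 'ft_force': array([-0.6549524 , -0.58099686,  0.51469679]), 'moment': array([-0.05988222, -0.03767639, -0.00876356]), 'width': 0.08804094282988481}
top {'fovy': 51.92147001078497, 'cx': 324.40943055861527, 'cy': 202.4308075173296, 'world_from_camera': array([[-0.02542311,  0.98977953, -0.14032158,  0.39923589],
       [-0.999222  , -0.02092646,  0.03342856,  0.09206341],
       [ 0.03015047,  0.14106226,  0.9895415 ,  1.0105426 ],
       [ 0.        ,  0.        ,  0.        ,  1.        ]])}
side {'fovy': 56.662041595175985, 'cx': 321.0347077578031, 'cy': 198.17691107260546, 'world_from_camera': array([[ 0.69266916,  0.56496279, -0.44835977,  0.22548031],
       [-0.72116731,  0.53278611, -0.44278288, -0.24206134],
       [-0.01127599,  0.63004445,  0.7764772 ,  0.59368483],
       [ 0.        ,  0.        ,  0.        ,  1.        ]])}
```

View pics/top0.png

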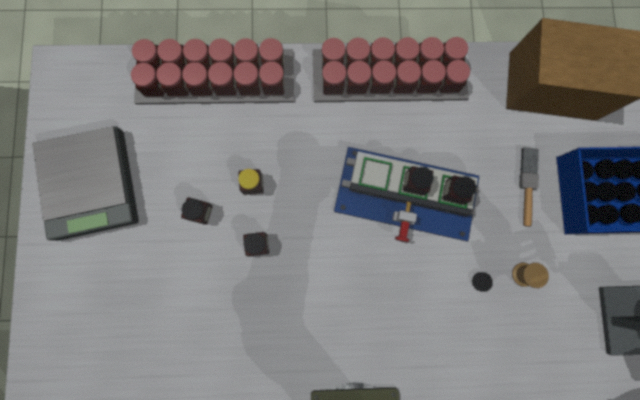

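View pics/side0.png

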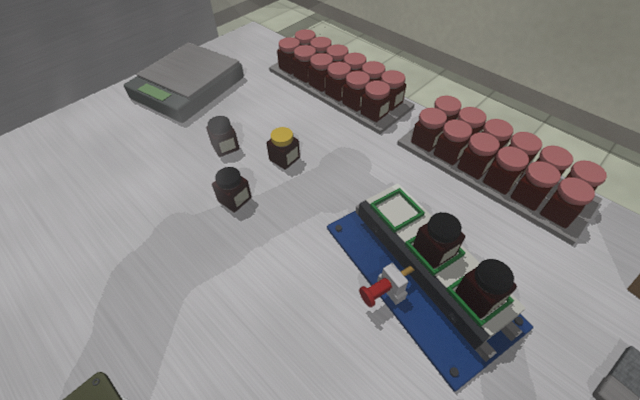

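The top view shows the yellow lid at (250,180), the black jars at (197,210) and (257,244), the empty nest at (376,175) and the plunger at (404,230). In the side view the lid is at (282,137), the nest at (399,209) and the plunger at (376,291).

```bash
cat > h.py <<'E'
import numpy as np,cv2
from scipy.spatial.transform import Rotation as R
def ray(m,p):
    f=200/np.tan(np.radians(m["fovy"]/2));T=m["world_from_camera"]
    p=np.atleast_2d(p).astype(float)
    d=np.c_[(p[:,0]-m["cx"])/f,-(p[:,1]-m["cy"])/f,-np.ones(len(p))]@T[:3,:3].T
    return T[:3,3],d
def onz(m,p,z):
    o,d=ray(m,p);return o+d*((z-o[2])/d[:,2])[:,None]
def tri(m1,p1,m2,p2):
    o1,d1=ray(m1,p1);o2,d2=ray(m2,p2);d1=d1[0];d2=d2[0]
    t=np.linalg.lstsq(np.c_[d1,-d2],o2-o1,rcond=None)[0]
    a=o1+t[0]*d1;b=o2+t[1]*d2;return (a+b)/2,np.linalg.norm(a-b)
def hsv(im):return cv2.cvtColor(im,cv2.COLOR_RGB2HSV)
def blobs(mask,amin=20):
    n,l,s,c=cv2.connectedComponentsWithStats(mask.astype(np.uint8));return [(int(s[i,4]),c[i].round(1).tolist(),l==i) for i in range(1,n) if s[i,4]>=amin]
def rng(h,lo,hi):return cv2.inRange(h,np.array(lo),np.array(hi))>0
E
python3 - <<'E'
from h import *;from bench import arm
ims={n:cv2.imread(f"pics/{n}0.png")[:,:,::-1].copy() for n in("top","side")}
M={n:arm.camera_model(n) for n in ims}
for n,im in ims.items():
    h=hsv(im);m=M[n];print(n)
    for k,lo,hi in (("yel",(20,150,90),(35,255,255)),("grn",(45,120,50),(80,255,255)),("red",(0,190,90),(6,255,255)),("red2",(174,190,90),(180,255,255)),("blue",(105,120,60),(125,255,255)),("brass",(10,130,100),(20,255,255))):
        for a,c,b in blobs(rng(h,lo,hi)):
            cs=cv2.findContours(b.astype(np.uint8),cv2.RETR_EXTERNAL,cv2.CHAIN_APPROX_NONE)[0]
            r=cv2.minAreaRect(max(cs,key=len)); print(k,a,c,np.round(cv2.boxPoints(r),1).tolist())
            if n=="top":
                z={"yel":.074,"grn":.078,"red":.055,"blue":.012}.get(k,.05)
                print("   ",onz(m,c,z)[0].round(4),onz(m,cv2.boxPoints(r),z)[:,:2].round(4).tolist())
t=cv2.resize(ims["top"][140:270,170:300],None,fx=3,fy=3,interpolation=2)
t2=cv2.resize(ims["top"][140:250,330:485],None,fx=3.55,fy=3.55,interpolation=2)[:390]
w=np.zeros((390,390+t2.shape[1],3),np.uint8);w[:,:390]=t;w[:t2.shape[0],390:]=t2
w=w[:,:940];w=cv2.resize(w,None,fx=.84,fy=.84);print(w.shape);cv2.imwrite("pics/c1.png",w[:,:,::-1])
E
```

```text
top
yel 279 [248.5, 178.5] [[240.0, 170.0], [258.0, 170.0], [258.0, 187.0], [240.0, 187.0]]
    [0.5916 0.2344 0.074 ] [[0.612, 0.254], [0.6112, 0.2125], [0.5712, 0.2126], [0.572, 0.2539]]
blue 3616 [590.6, 191.7] [[557.0, 147.0], [639.0, 147.0], [639.0, 232.0], [557.0, 232.0]]
    [ 0.5539 -0.6122  0.012 ] [[0.671, -0.5385], [0.6674, -0.7527], [0.45, -0.723], [0.4548, -0.5153]]
blue 29 [349.6, 152.8] [[347.0, 149.0], [353.0, 149.0], [353.0, 156.0], [347.0, 156.0]]
    [ 0.665 -0.008  0.012] [[0.6749, -0.0018], [0.6747, -0.0168], [0.6566, -0.0162], [0.6569, -0.0012]]
blue 91 [347.2, 172.0] [[342.5, 177.3000030517578], [345.0, 165.1999969482422], [352.1000061035156, 166.60000610351562], [349.70001220703125, 178.6999969482422]]
    [ 6.161e-01 -3.000e-04  1.200e-02] [[0.6028, 0.0117], [0.6335, 0.0047], [0.6295, -0.0129], [0.5989, -0.0058]]
blue 1320 [367.3, 205.8] [[334.29998779296875, 209.8000030517578], [340.1000061035156, 186.5], [405.29998779296875, 202.8000030517578], [399.5, 226.10000610351562]]
    [ 0.5302 -0.0471  0.012 ] [[0.522, 0.0346], [0.5797, 0.0185], [0.5356, -0.1416], 
[... 5012 characters left out ...]
5, 278.1000061035156]]
grn 353 [469.8, 305.0] [[445.5, 289.3999938964844], [471.8999938964844, 264.6000061035156], [508.1000061035156, 303.1000061035156], [481.6000061035156, 327.8999938964844]]
blue 2105 [361.9, 246.7] [[326.20001220703125, 226.60000610351562], [353.70001220703125, 205.10000610351562], [403.1000061035156, 268.1000061035156], [375.6000061035156, 289.70001220703125]]
blue 4726 [443.5, 335.9] [[379.29998779296875, 297.1000061035156], [457.8999938964844, 234.3000030517578], [532.9000244140625, 328.1000061035156], [454.29998779296875, 390.8999938964844]]
brass 48 [406.7, 270.4] [[401.0, 271.0], [410.1000061035156, 265.5], [412.5, 269.5], [403.3999938964844, 275.0]]
(328, 790, 3)
```

View pics/c1.png

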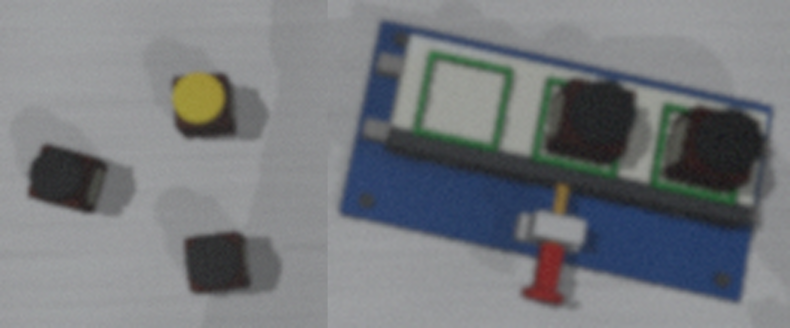

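The crop shows the yellow lid centred on a square body that is turned a little. The empty nest has a clean green frame. The pin, bracket, red barrel and flange are lined up, and the station yaw is roughly -13°.

Run:
```python
from h import *;from bench import arm
s=arm.read_state();q=s["eef_rot"];print(R.from_quat(np.r_[q[1:],q[0]]).as_matrix().round(3))
m=arm.camera_model("wrist");print("wristcam rel tcp",(m["world_from_camera"][:3,3]-s["eef_pos"]).round(3),m["world_from_camera"][:3,:3].round(2).tolist(),m["fovy"])
im=cv2.imread("pics/top0.png")[:,:,::-1].copy();si=cv2.imread("pics/side0.png")[:,:,::-1].copy()
M={n:arm.camera_model(n) for n in("top","side")}
box={"top":(335,145,480,250),"side":(330,180,540,390)}
P={}
for n,i in(("top",im),("side",si)):
    h=hsv(i);x0,y0,x1,y1=box[n];k=np.zeros(h.shape[:2],bool);k[y0:y1,x0:x1]=1
    for nm,mm in(("grn",rng(h,(45,70,30),(85,255,255))),("red",rng(h,(0,130,60),(8,255,255))|rng(h,(170,130,60),(180,255,255)))):
        for a,c,b in blobs(mm&k,25):
            cs=cv2.findContours(b.astype(np.uint8),cv2.RETR_EXTERNAL,cv2.CHAIN_APPROX_NONE)[0]
            r=cv2.minAreaRect(max(cs,key=len));B=cv2.boxPoints(r);print(n,nm,a,c,B.round(1).tolist())
            z=.078 if nm=="grn" else .055
            w=onz(M[n],np.vstack([B,r[0]]),z)[:,:2];print("   ",w.round(4).tolist(),"edges",np.linalg.norm(np.diff(w[[0,1,2]],axis=0),axis=1).round(4))
            P.setdefault((n,nm),r[0])
for nm in("grn","red"):print(nm,tri(M["top"],P["top",nm],M["side"],P["side",nm]))
print("lid",tri(M["top"],(248.5,178.5),M["side"],(281.3,134.1)))
# blue base yaw
h=hsv(im);b=rng(h,(100,80,40),(130,255,255));b[:, :330]=0;b[:,485:]=0
c=np.vstack(cv2.findContours(b.astype(np.uint8),0,1)[0]);r=cv2.minAreaRect(c);w=onz(M["top"],cv2.boxPoints(r),.012)[:,:2];print("base",w.round(4).tolist(),w.mean(0))
for i in range(4):
    d=w[(i+1)%4]-w[i];print(np.linalg.norm(d).round(4),np.degrees(np.arctan2(d[1],d[0])).round(1))
```

```text
[[-0.96  -0.001  0.281]
 [-0.281  0.002 -0.96 ]
 [ 0.    -1.    -0.002]]
wristcam rel tcp [0.072 0.021 0.162] [[0.28, 0.92, 0.28], [-0.96, 0.27, 0.08], [-0.0, -0.29, 0.96]] 62.67784060870531
top grn 172 [374.9, 175.2] [[358.20001220703125, 185.0], [364.20001220703125, 156.89999389648438], [391.8999938964844, 162.8000030517578], [385.8999938964844, 190.89999389648438]]
    [[0.5706, -0.0187], [0.637, -0.0353], [0.6216, -0.0996], [0.5554, -0.0824], [0.596, -0.059]] edges [0.0684 0.0661]
top grn 132 [409.9, 189.3] [[398.0, 194.1999969482422], [403.6000061035156, 166.10000610351562], [431.5, 171.6999969482422], [425.79998779296875, 199.8000030517578]]
    [[0.5471, -0.1101], [0.6133, -0.1267], [0.5987, -0.1916], [0.5327, -0.1744], [0.5728, -0.1507]] edges [0.0682 0.0665]
top grn 151 [449.6, 197.6] [[437.3999938964844, 202.89999389648438], [443.1000061035156, 174.60000610351562], [471.5, 180.3000030517578], [465.8999938964844, 208.60000610351562]]
    [[0.5249, -0.2009], [0.5913, -0.2185], [0.5764, -0.2848], [0.5102, -0.2665], [0.5505, -0.2426]] edges [0.0687 0.0679]
top red 132 [403.4, 2
[... 1103 characters left out ...]
 [0.0772 0.0745]
side red 420 [375.2, 290.4] [[358.3999938964844, 288.79998779296875], [386.0, 275.0], [395.0, 293.0], [367.3999938964844, 306.79998779296875]]
    [[0.4453, -0.1033], [0.4938, -0.1199], [0.4789, -0.1487], [0.4323, -0.132], [0.4622, -0.1261]] edges [0.0512 0.0325]
grn (array([ 0.59679712, -0.05971178,  0.07671489]), np.float64(0.0014659980953356895))
red (array([ 0.46482047, -0.12396327,  0.04733527]), np.float64(0.0016853799556408532))
lid (array([0.59166431, 0.23387546, 0.07572485]), np.float64(0.0010381831163074236))
base [[0.5195, 0.0358], [0.6808, -0.0047], [0.5986, -0.3375], [0.4393, -0.2893]] [ 0.5595606  -0.14889686]
0.1663 -14.1
0.3428 -103.9
0.1665 163.2
0.3348 76.1
```

Measurements agree with the given sizes: nest at (0.596, -0.060), station yaw -13.9°, barrel near (0.466, -0.124), lid at (0.592, 0.234). I'm moving over, with the heading following the base azimuth.

>>> jog_arm(commands=[0.03,0.036,0.03,0,0,0.09,0.06,0.072,0.06,0,0,0.18,0.09,0.108,0.09,0,0,0.27,0.12,0.144,0.1,0,0,0.36,0.15,0.18,0.1,0,0,0.45,0.18,0.216,0.1,0,0,0.54,0.21,0.252,0.1,0,0,0.63,0.24,0.288,0.1,0,0,0.72,0.27,0.324,0.1,0,0,0.81,0.3,0.36,0.1,0,0,0.9], grip=0)

```text
clock: 1.1
eef_pos: [0.4761, -0.2375, 0.321]
eef_rot: [0.395, -0.396, 0.586, -0.585]
ft_force: [1.0, -1.0, -0.5]
width: 0.0883
```

>>> jog_arm(commands=[0.012,0.047,0,0,0,0.04,0.024,0.094,0,0,0,0.08,0.036,0.141,0,0,0,0.12,0.048,0.188,0,0,0,0.16,0.06,0.235,0,0,0,0.2,0.072,0.282,0,0,0,0.24,0.084,0.329,-0.02,0,0,0.28,0.096,0.376,-0.04,0,0,0.32,0.108,0.423,-0.06,0,0,0.36,0.115,0.465,-0.08,0,0,0.4])

```text
clock: 2.1
eef_pos: [0.5909, 0.225, 0.2418]
eef_rot: [-0.504, 0.505, -0.496, 0.495]
ft_force: [0.9, 0.2, 0.3]
width: 0.0876
```

Run:
```python
from h import *;from bench import arm
m=arm.camera_model("wrist");im=arm.read_camera("wrist");s=arm.read_state();print(s["eef_pos"],s["qpos"].round(2))
np.savez("w1.npz",im=im,**{k:np.asarray(v) for k,v in m.items()})
cv2.imwrite("pics/w1.png",im[:,:,::-1])
h=hsv(im)
for a,c,b in blobs(rng(h,(20,120,80),(35,255,255)),200):print(a,c,onz(m,c,.074).round(4))
```

```text
[0.58770771 0.23507841 0.2382013 ] [-0.15  0.73 -0.56  1.5   0.41  1.03 -0.78]
1688 [323.5, 164.0] [[0.5934 0.2368 0.074 ]]
```

View pics/w1.png

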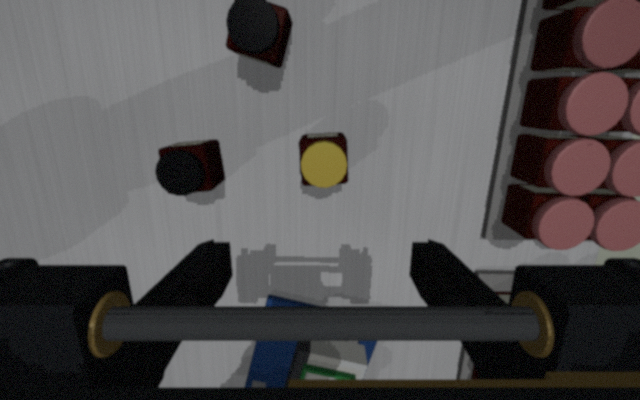

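The wrist picture shows the yellow lid at (323,164) on a body spanning columns 301–348, almost square to the view. The black jars are at (260,25) and (195,165). Next I measure the jar's yaw from its shoulder edges.

Run:
```python
from h import *
d=np.load("w1.npz");im=d["im"];m={k:d[k] for k in("fovy","cx","cy","world_from_camera")}
h=hsv(im);b=((h[...,2]<75)|rng(h,(20,120,80),(35,255,255)))
k=np.zeros_like(b);k[115:205,285:365]=1
B=max(blobs(b&k,200),key=lambda t:t[0]);b=B[2]
rows=np.arange(140,186,3)
L=[(np.where(b[r])[0].min(),r) for r in rows];Rr=[(np.where(b[r])[0].max(),r) for r in rows]
print(L,Rr)
for p,n in((L,"L"),(Rr,"R")):
    w=onz(m,np.array(p),.056)[:,:2];v=np.polyfit(w[:,1],w[:,0],1);print(n,w[[0,-1]].round(4).tolist(),"angle deg of edge off world y",np.degrees(np.arctan(v[0])).round(1))
c=cv2.findContours(b.astype(np.uint8),0,1)[0][0];print(cv2.minAreaRect(c))
# top-cam check
from bench import arm
t=cv2.imread("pics/top0.png")[:,:,::-1].copy();hh=hsv(t);bb=(hh[...,2]<75)|rng(hh,(20,120,80),(35,255,255));kk=np.zeros_like(bb);kk[160:205,230:272]=1
c=cv2.findContours((bb&kk).astype(np.uint8),0,1)[0];c=max(c,key=len);r=cv2.minAreaRect(c);print(r,onz(arm.camera_model("top"),cv2.boxPoints(r),.056)[:,:2].round(4).tolist())
cv2.imwrite("pics/c2.png",cv2.resize(np.hstack([im[110:210,270:370],np.repeat(b[110:210,270:370,None]*255,3,2).astype(np.uint8)]),None,fx=4,fy=4)[:,:,::-1])
```

```text
[(np.int64(300), np.int64(140)), (np.int64(299), np.int64(143)), (np.int64(299), np.int64(146)), (np.int64(300), np.int64(149)), (np.int64(300), np.int64(152)), (np.int64(300), np.int64(155)), (np.int64(300), np.int64(158)), (np.int64(301), np.int64(161)), (np.int64(301), np.int64(164)), (np.int64(301), np.int64(167)), (np.int64(301), np.int64(170)), (np.int64(301), np.int64(173)), (np.int64(302), np.int64(176)), (np.int64(302), np.int64(179)), (np.int64(302), np.int64(182)), (np.int64(303), np.int64(185))] [(np.int64(346), np.int64(140)), (np.int64(346), np.int64(143)), (np.int64(346), np.int64(146)), (np.int64(346), np.int64(149)), (np.int64(346), np.int64(152)), (np.int64(346), np.int64(155)), (np.int64(345), np.int64(158)), (np.int64(346), np.int64(161)), (np.int64(346), np.int64(164)), (np.int64(346), np.int64(167)), (np.int64(346), np.int64(170)), (np.int64(347), np.int64(173)), (np.int64(347), np.int64(176)), (np.int64(347), np.int64(179)), (np.int64(345), np.int64(182)), (np.int64(332), np.int64(185))]
L [[0.5684, 0.2584], [0.5717, 0.2097]] angle deg of edge off world y -4.3
R [[0.6167, 0.2593], [0.6034, 0.2103]] angle deg of edge off world y 3.2
((323.0098571777344, 159.80612182617188), (52.68227005004883, 47.233489990234375), 88.15238952636719)
((250.53848266601562, 181.30770874023438), (25.303083419799805, 22.574321746826172), 82.87498474121094) [[0.6158, 0.2623], [0.6216, 0.2097], [0.5612, 0.2026], [0.5557, 0.2548]]
```

View pics/c2.png

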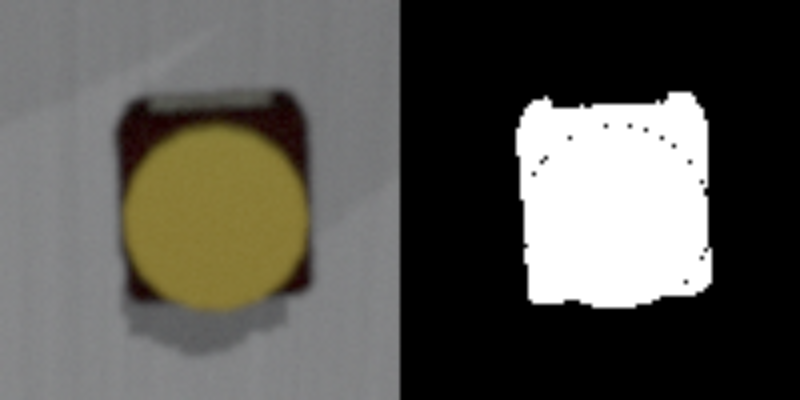

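Jar yaw is about +3°, and the lid centre from both views is near (0.5925, 0.2355). Descending partway, then settling to correct.

>>> jog_arm(commands=[0.005,0,-0.03,0,0,0.035,0.005,0,-0.07,0,0,0.035,0.005,0,-0.1,0,0,0.035,0.005,0,-0.11,0,0,0.035,0.005,0,-0.11,0,0,0.035,0.005,0,-0.11,0,0,0.035,0.005,0,-0.11,0,0,0.035])

```text
clock: 2.85
eef_pos: [0.5939, 0.2358, 0.1302]
eef_rot: [0.517, -0.515, 0.486, -0.48]
ft_force: [0.3, 0.1, -0.1]
width: 0.0882
```

Run:
```python
from h import *;from bench import arm
m=arm.camera_model("wrist");im=arm.read_camera("wrist");s=arm.read_state();print(s["eef_pos"],s["clock"])
q=s["eef_rot"];A=R.from_quat(np.r_[q[1:],q[0]]).as_matrix();print(A.round(3).tolist(),np.degrees(np.arctan2(A[1,2],A[0,2])))
np.savez("w2.npz",im=im,**{k:np.asarray(v) for k,v in m.items()});cv2.imwrite("pics/w2.png",im[:,:,::-1])
h=hsv(im)
for a,c,b in blobs(rng(h,(20,120,80),(35,255,255)),200):
    cc=max(cv2.findContours(b.astype(np.uint8),0,1)[0],key=len);e=cv2.fitEllipse(cc);print(a,c,e,onz(m,e[0],.074).round(4))
```

```text
[0.59377651 0.23566996 0.13012903] 2.9
[[0.066, -0.005, 0.998], [-0.998, 0.008, 0.066], [-0.008, -1.0, -0.004]] 3.7669463868450754
3352 [320.3, 208.9] ((320.2561950683594, 208.90713500976562), (63.391754150390625, 65.5186538696289), 84.91737365722656) [[0.5934 0.2377 0.074 ]]
```

>>> jog_arm(commands=[0,0.001,-0.03,0,0,0,0,0.001,-0.06,0,0,0,0,0.001,-0.08,0,0,0,0,0.001,-0.09,0,0,0,0,0.001,-0.09,0,0,0,0,0.001,-0.09,0,0,0])

```text
clock: 3.5
eef_pos: [0.5946, 0.2373, 0.0414]
eef_rot: [0.518, -0.514, 0.486, -0.48]
ft_force: [0.2, 1.1, 0.1]
width: 0.0883
```

>>> jog_arm(commands=[0,0,0,0,0,0,0,0,0,0,0,0,0,0,0,0,0,0,0,0,0,0,0,0,0,0,0,0,0,0,0,0,0,0,0,0,0,0,0,0,0,0,0,0,0,0,0,0], grip=1, squeeze=30)

```text
clock: 4.3
eef_pos: [0.5943, 0.2372, 0.0414]
eef_rot: [0.518, -0.515, 0.486, -0.48]
ft_force: [-2.4, 0.7, 2.6]
width: 0.0474
```

The opening reads 47.4 mm where the body is 52 mm. I'm checking with pictures before lifting.

Run:
```python
from h import *;from bench import arm
a=arm.read_camera("wrist");m=arm.camera_model("wrist");b=arm.read_camera("side");s=arm.read_state();print(s["width"],s["eef_pos"],s["ft_force"])
c=cv2.resize(b[60:260,200:400],(400,400),interpolation=2)
cv2.imwrite("pics/g1.png",np.hstack([cv2.resize(a,(400,250)),np.zeros((250,0,3),np.uint8)])[:,:,::-1])
w=np.zeros((400,800,3),np.uint8);w[:250,:400]=cv2.resize(a,(400,250));w[:,400:]=c;cv2.imwrite("pics/g1.png",w[:,:,::-1])
for ar,cc,bb in blobs(rng(hsv(a),(20,120,80),(35,255,255)),200):print(ar,cc,onz(m,cc,.074).round(4))
```

```text
0.04710528038395725 [0.59424528 0.237228   0.04142094] [-2.7364523  -1.2807047   2.59527443]
7415 [320.4, 267.0] [[0.5941 0.2415 0.074 ]]
```

View pics/g1.png

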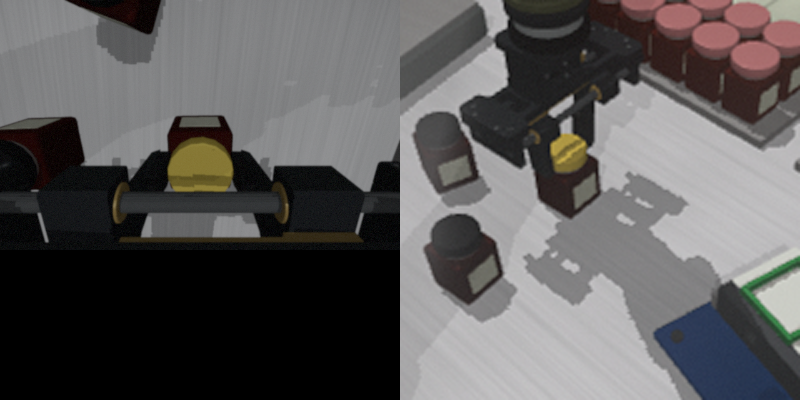

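The jar sits between both fingers and is upright. The narrow reading may be pad compression, so I'm lifting slowly as a test.

>>> jog_arm(commands=[0,0,0.01,0,0,0,0,0,0.02,0,0,0,0,0,0.04,0,0,0,0,0,0.07,0,0,0,0,0,0.1,0,0,0,0,0,0.13,0,0,0,0,0,0.16,0,0,0,0,0,0.19,0,0,0,0,0,0.2,0,0,0,0,0,0.2,0,0,0])

```text
clock: 5.4
eef_pos: [0.5951, 0.2377, 0.2431]
eef_rot: [0.519, -0.513, 0.486, -0.481]
ft_force: [0.2, -0.0, -4.1]
width: 0.0471
```

Run:
```python
from h import *;from bench import arm
b=arm.read_camera("side");t=arm.read_camera("top");s=arm.read_state();print(s["width"],s["eef_pos"],s["ft_force"],s["moment"],s["qpos"].round(2))
w=np.hstack([cv2.resize(b[0:200,150:350],(400,400),interpolation=2),cv2.resize(t[100:250,170:320],(400,400),interpolation=2)]);cv2.imwrite("pics/g2.png",w[:,:,::-1])
```

```text
0.04703650806392899 [0.59358243 0.23649792 0.24010599] [ 0.17196393 -0.52603622 -3.49604678] [-0.05819432 -0.04978016 -0.02111525] [-0.15  0.74 -0.57  1.48  0.42  1.05 -0.75]
```

View pics/g2.png

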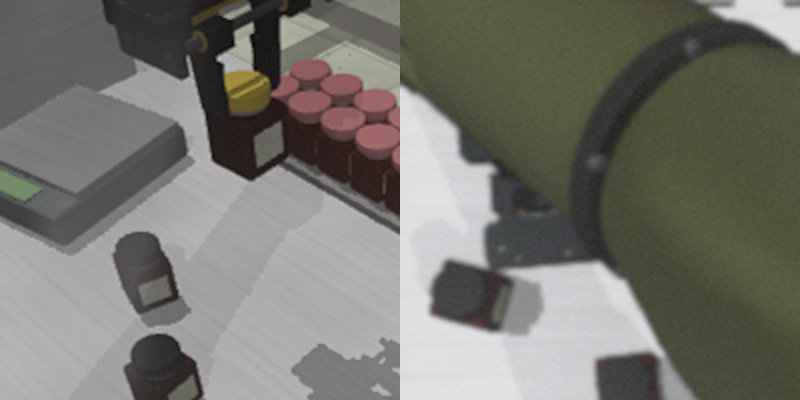

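Run:
```python
from h import *;from bench import arm
m=arm.camera_model("side");T=np.linalg.inv(m["world_from_camera"]);f=200/np.tan(np.radians(m["fovy"]/2))
def pr(p):
    c=T[:3,:3]@p+T[:3,3];return [m["cx"]-f*c[0]/c[2],m["cy"]+f*c[1]/c[2]]
e=arm.read_state()["eef_pos"]
for n,o in (("-x tip",(-.026,0,-.022)),("+x tip",(.026,0,-.022)),("jar base corner -x-y",(-.026,-.026,-.04)),("top corner -x-y",(-.026,-.026,.016)),("corner -x+y base",(-.026,.026,-.04)),("lid top",(0,0,.034))):
    u,v=pr(e+np.array(o));print(n,((u-150)*2).__round__(),(v*2).__round__())
```

```text
-x tip 225 157
+x tip 268 134
jar base corner -x-y 246 187
top corner -x-y 239 129
corner -x+y base 209 164
lid top 239 86
```

Run:
```python
from h import *;from bench import arm
m=arm.camera_model("side");T=np.linalg.inv(m["world_from_camera"]);f=200/np.tan(np.radians(m["fovy"]/2))
def pr(p):
    c=T[:3,:3]@p+T[:3,3];return np.array([m["cx"]-f*c[0]/c[2],m["cy"]+f*c[1]/c[2]])
b=arm.read_camera("side");s=arm.read_state();e=s["eef_pos"];print(e,s["ft_force"])
k=rng(hsv(b),(20,120,60),(35,255,255));k[:,:230]=0
for a,c,bb in blobs(k,50):print(a,c,cv2.boundingRect(bb.astype(np.uint8)))
th=np.linspace(0,6.28,60)
P=np.array([pr(e+np.array([.024*np.cos(t),.024*np.sin(t),z])) for t in th for z in(.020,.034)])
print("predicted lid bbox",P.min(0),P.max(0))
c=b[20:120,230:320];c=np.clip(c.astype(float)**.6*255/255**.6*1.5,0,255).astype(np.uint8)
cv2.imwrite("pics/g3.png",cv2.resize(c,None,fx=6,fy=6,interpolation=2)[:,:,::-1])
```

```text
[0.59337842 0.2363368  0.23959296] [ 0.13198471 -0.07763078 -3.2825347 ]
412 [273.3, 47.1] (262, 37, 24, 21)
predicted lid bbox [255.37941726  36.1684374 ] [284.65975487  58.63943379]
```

View pics/g3.png

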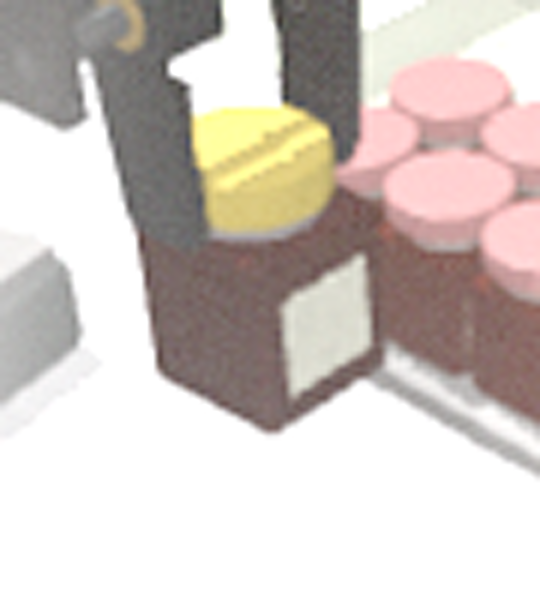

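The enhanced view shows the finger ending near the shoulder beside the lid, so the grip looks to be on the lid. The side camera puts the lid where expected relative to the TCP. I'll check the true fingertip depth by projecting into the open-gripper wrist picture.

Run:
```python
from h import *;from bench import arm
m=arm.camera_model("wrist");s=arm.read_state();q=s["eef_rot"];A=R.from_quat(np.r_[q[1:],q[0]]).as_matrix();e=s["eef_pos"]
W=np.linalg.inv(m["world_from_camera"]);f=200/np.tan(np.radians(m["fovy"]/2))
def pr(p):
    c=W[:3,:3]@p+W[:3,3];return np.round([m["cx"]-f*c[0]/c[2],m["cy"]+f*c[1]/c[2]],0)
for y in(-.06,-.04,-.02,0,.022):
    print(y,[pr(e+A@np.array([x,y,z])).tolist() for z in(-.044,.044,.0615) for x in (-.009,.009)])
print("now lid centre at 27 above:",pr(e+A@np.array([0,-.027,0])),pr(e+A@np.array([0,-.033,0])))
im=arm.read_camera("wrist");print("yel",[(a,c,cv2.boundingRect(b.astype(np.uint8))) for a,c,b in blobs(rng(hsv(im),(20,120,60),(35,255,255)),200)])
d=np.load("w1.npz")["im"];g=cv2.cvtColor(d,cv2.COLOR_RGB2GRAY)
for r in range(220,300,8):
    z=np.where(g[r]<45)[0];print(r,[ (int(x[0]),int(x[-1])) for x in np.split(z,np.where(np.diff(z)>3)[0]+1) if len(x)>8])
```

```text
-0.06 [[197.0, 294.0], [202.0, 336.0], [444.0, 294.0], [439.0, 336.0], [493.0, 294.0], [486.0, 336.0]]
-0.04 [[214.0, 266.0], [218.0, 304.0], [427.0, 266.0], [423.0, 304.0], [469.0, 266.0], [463.0, 304.0]]
-0.02 [[227.0, 246.0], [230.0, 279.0], [414.0, 246.0], [410.0, 279.0], [451.0, 246.0], [446.0, 279.0]]
0 [[237.0, 230.0], [240.0, 260.0], [403.0, 230.0], [401.0, 260.0], [436.0, 230.0], [433.0, 260.0]]
0.022 [[246.0, 215.0], [248.0, 243.0], [394.0, 215.0], [392.0, 243.0], [424.0, 215.0], [421.0, 243.0]]
now lid centre at 27 above: [320. 270.] [320. 277.]
yel [(7703, [320.3, 266.2], (268, 219, 106, 88)), (221, [456.3, 332.4], (451, 300, 10, 57))]
220 [(501, 535)]
228 [(511, 535)]
236 [(522, 537)]
244 [(201, 228), (413, 441)]
252 [(191, 229), (412, 450)]
260 [(2, 34), (182, 230), (412, 459), (607, 639)]
268 [(0, 125), (174, 230), (411, 467), (516, 639)]
276 [(0, 127), (165, 230), (411, 477), (514, 639)]
284 [(0, 128), (157, 226), (415, 485), (513, 639)]
292 [(0, 129), (149, 222), (419, 639)]
```

The width matches the 48 mm lid, and the fingertips appear about 15 mm above the TCP instead of 22 mm below it, so the pads hold only the lid. I'll set the jar back down, let go and regrasp lower on the flat body.

>>> jog_arm(commands=[0.0005,0,-0.04,0,0,0,0.0005,0,-0.08,0,0,0,0.0005,0,-0.12,0,0,0,0.0005,0,-0.16,0,0,0,0.0005,0,-0.18,0,0,0,0.0005,0,-0.19,0,0,0,0.0005,0,-0.195,0,0,0,0.0005,0,-0.198,0,0,0,0.0005,0,-0.198,0,0,0])

```text
clock: 6.5
eef_pos: [0.5944, 0.2368, 0.0422]
eef_rot: [0.517, -0.515, 0.487, -0.48]
ft_force: [0.1, -0.9, -2.3]
width: 0.0473
```

>>> jog_arm(commands=[0,0,0,0,0,0,0,0,0,0,0,0,0,0,0,0,0,0,0,0,0,0,0,0,0,0,0,0,0,0,0,0,0,0,0,0], grip=0)

```text
clock: 7.1
eef_pos: [0.5945, 0.2368, 0.0423]
eef_rot: [0.517, -0.515, 0.487, -0.48]
ft_force: [-0.7, -0.7, 0.4]
width: 0.0882
```

Run:
```python
from h import *;from bench import arm
b=arm.read_camera("side");w=arm.read_camera("wrist");s=arm.read_state();print(s["eef_pos"],s["ft_force"],s["width"])
c=b[80:200,230:350];c=np.clip(c.astype(float)**.6*255/255**.6*1.4,0,255).astype(np.uint8)
v=np.zeros((400,800,3),np.uint8);v[:,:400]=cv2.resize(c,(400,400),interpolation=2)
d=np.clip(w.astype(float)**.5*255**.5*1.3,0,255).astype(np.uint8);v[:,400:]=d[0:400,120:520]
cv2.imwrite("pics/g4.png",v[:,:,::-1])
```

```text
[0.59440836 0.23679103 0.04222661] [ 0.4464868  -0.48709619  0.11660118] 0.08796280735228115
```

View pics/g4.png

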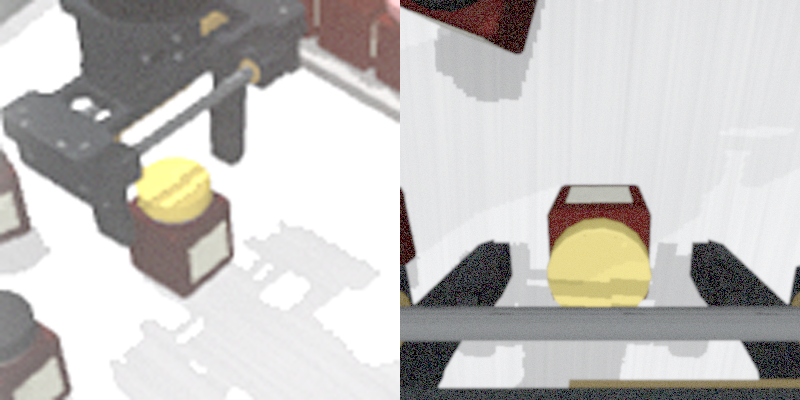

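The picture confirms it: the tips end at lid-bottom level, about 18–20 mm above the reported TCP. The stated tool frame is about 38 mm off along the fingers, so I'll use tips = TCP + 19 mm. Descending another 38 mm, watching the force.

>>> jog_arm(commands=[-0.001,0,-0.008,0,0,0,-0.001,0,-0.016,0,0,0,-0.001,0,-0.024,0,0,0,-0.001,0,-0.024,0,0,0])

```text
clock: 7.6
eef_pos: [0.5923, 0.2362, 0.0164]
eef_rot: [-0.516, 0.517, -0.487, 0.48]
ft_force: [-0.4, -0.7, -0.7]
width: 0.0877
```

>>> jog_arm(commands=[0,0,-0.005,0,0,0,0,0,-0.01,0,0,0,0,0,-0.014,0,0,0,0,0,-0.014,0,0,0])

```text
clock: 8.0
eef_pos: [0.5919, 0.2359, 0.0018]
eef_rot: [-0.516, 0.517, -0.487, 0.48]
ft_force: [0.5, 0.0, 0.5]
width: 0.0881
```

>>> jog_arm(commands=[0,0,0.001,0,0,0,0,0,0.001,0,0,0,0,0,0.001,0,0,0,0,0,0.001,0,0,0,0,0,0.001,0,0,0,0,0,0.001,0,0,0,0,0,0.001,0,0,0,0,0,0.001,0,0,0], grip=1, squeeze=30)

```text
clock: 8.8
eef_pos: [0.5923, 0.236, 0.003]
eef_rot: [-0.516, 0.517, -0.487, 0.48]
ft_force: [0.3, 0.2, 0.3]
width: 0.0514
```

Width is now 51.4 mm, so this is the flat body. Lifting.

>>> jog_arm(commands=[0,0,0.01,0,0,0,0,0,0.03,0,0,0,0,0,0.06,0,0,0,0,0,0.1,0,0,0,0,0,0.14,0,0,0,0,0,0.18,0,0,0,0,0,0.22,0,0,0,0,0,0.25,0,0,0,0,0,0.25,0,0,0])

```text
clock: 9.7
eef_pos: [0.5938, 0.2377, 0.2578]
eef_rot: [0.519, -0.514, 0.486, -0.48]
ft_force: [1.4, -1.3, -2.5]
width: 0.0518
```

>>> jog_arm(commands=[0,0,0,0.005,-0.07,0,0,0,0,0.009,-0.14,0,0,0,0,0.014,-0.21,0,0,0,0,0.018,-0.28,0,0,0,0,0.023,-0.35,0,0,0,0,0.028,-0.42,0,0,0,0,0.032,-0.49,0,0,0,0,0.037,-0.56,0,0,0,0,0.042,-0.63,0])

```text
clock: 10.6
eef_pos: [0.5951, 0.2342, 0.256]
eef_rot: [0.642, -0.348, 0.324, -0.601]
ft_force: [0.7, -0.3, -2.6]
width: 0.0517
```

>>> jog_arm(commands=[0,0,0,0.004,-0.07,0,0,0,0,0.009,-0.14,0,0,0,0,0.013,-0.2,0,0,0,0,0.013,-0.2,0,0,0,0,0.013,-0.2,0])

```text
clock: 11.1
eef_pos: [0.5917, 0.2339, 0.2524]
eef_rot: [0.673, -0.286, 0.264, -0.629]
ft_force: [1.1, -0.5, -3.6]
width: 0.0514
```

>>> jog_arm(commands=[0,0,0,0,0,0,0,0,0,0,0,0,0,0,0,0,0,0,0,0,0,0,0,0,0,0,0,0,0,0,0,0,0,0,0,0,0,0,0,0,0,0,0,0,0,0,0,0,0,0,0,0,0,0,0,0,0,0,0,0])

```text
clock: 12.1
eef_pos: [0.5917, 0.2339, 0.2524]
eef_rot: [0.673, -0.286, 0.264, -0.629]
ft_force: [0.3, -0.6, -2.9]
width: 0.0515
```

Run:
```python
from h import *;from bench import arm
s=arm.read_state();q=s["eef_rot"];A=R.from_quat(np.r_[q[1:],q[0]]).as_matrix();print("tilt",np.degrees(np.arccos(-A[2,1])),A.round(3).tolist(),s["eef_pos"],s["width"],s["ft_force"],s["qpos"].round(2))
D=R.from_matrix(A)
yaw=np.radians(-13.9);Z=np.array([np.cos(yaw),np.sin(yaw),0]);Y=np.array([0,0,-1.]);G=np.c_[np.cross(Y,Z),Y,Z]
print("rotvec to level, station yaw",(R.from_matrix(G)*D.inv()).as_rotvec())
b=arm.read_camera("side");c=b[0:160,200:360];c=np.clip(c.astype(float)**.6*255/255**.6*1.4,0,255).astype(np.uint8)
cv2.imwrite("pics/t1.png",cv2.resize(c,None,fx=3,fy=3)[:,:,::-1])
```

```text
tilt 44.18441201057802 [[0.069, 0.696, 0.715], [-0.998, 0.045, 0.052], [0.004, -0.717, 0.697]] [0.59167101 0.23389005 0.25238014] 0.05150573801969432 [ 0.27231271 -0.57731575 -2.90850312] [-0.55  0.56 -0.17  2.24  2.14  0.6  -2.64]
rotvec to level, station yaw [ 0.07138036  0.77090028 -0.29757427]
```

View pics/t1.png

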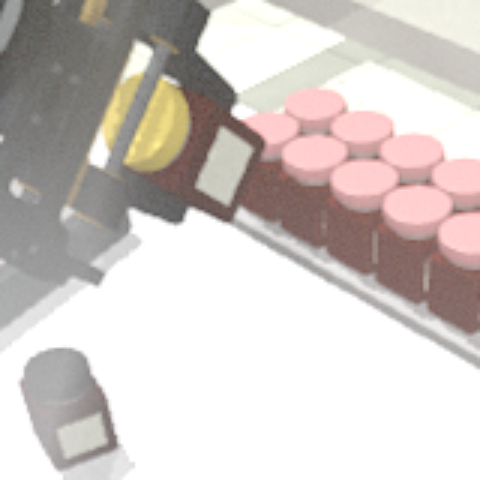

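The jar is tilted 44° and held firmly, base at upper right of the crop. It stayed there for over a second. Bringing it level.

>>> jog_arm(commands=[0,0,0,-0.005,0.077,0,0,0,0,-0.01,0.154,0,0,0,0,-0.015,0.231,0,0,0,0,-0.02,0.308,0,0,0,0,-0.025,0.385,0,0,0,0,-0.03,0.462,0,0,0,0,-0.035,0.539,0,0,0,0,-0.04,0.616,0,0,0,0,-0.045,0.693,0,0,0,0,-0.05,0.77,0])

```text
clock: 13.15
eef_pos: [0.5931, 0.2321, 0.2534]
eef_rot: [-0.516, 0.518, -0.484, 0.481]
ft_force: [1.6, -1.2, -3.7]
width: 0.0514
```

```bash
cat > st.py <<'E'
from h import *;from bench import arm
s=arm.read_state();q=s["eef_rot"];A=R.from_quat(np.r_[q[1:],q[0]]).as_matrix()
yaw=np.radians(-13.9);Y=np.array([0,0,-1.])
for k,z in(("x",yaw),("y",yaw+np.pi/2),("-y",yaw-np.pi/2)):
    Z=np.array([np.cos(z),np.sin(z),0]);G=np.c_[np.cross(Y,Z),Y,Z];print(k,(R.from_matrix(G)*R.from_matrix(A).inv()).as_rotvec().round(4))
print(s["clock"],s["eef_pos"].round(4),"tilt",np.degrees(np.arccos(-A[2,1])).round(2),"F",s["ft_force"].round(1),s["width"].round(4),s["qpos"].round(2))
E
python3 st.py
```

```text
x [-0.0018 -0.0046 -0.3107]
y [ 0.0022 -0.0048  1.2601]
-y [-0.0053 -0.0023 -1.8815]Traceback (most recent call last):
  File "st.py", line 6, in <module>
    print(s["clock"],s["eef_pos"].round(4),"tilt",np.degrees(np.arccos(-A[2,1])).round(2),"F",s["ft_force"].round(1),s["width"].round(4),s["qpos"].round(2))
                                                                                                                     ^^^^^^^^^^^^^^^^
AttributeError: 'float' object has no attribute 'round'
```

>>> jog_arm(commands=[0,-0.035,-0.01,0,0,-0.04,0,-0.07,-0.02,0,0,-0.08,0.001,-0.105,-0.03,0,0,-0.12,0.001,-0.14,-0.04,0,0,-0.16,0.002,-0.175,-0.05,0,0,-0.2,0.002,-0.21,-0.06,0,0,-0.24,0.003,-0.245,-0.07,0,0,-0.28,0.003,-0.28,-0.08,0,0,-0.311,0.003,-0.292,-0.1,-0.002,-0.004,-0.311,0.003,-0.292,-0.1,-0.002,-0.004,-0.311])

```text
clock: 14.15
eef_pos: [0.5933, -0.0643, 0.1508]
eef_rot: [0.431, -0.437, 0.559, -0.557]
ft_force: [-1.7, 0.1, -3.6]
width: 0.0514
```

>>> jog_arm(commands=[0,0,0,0,0,0,0,0,0,0,0,0])

```text
clock: 14.35
eef_pos: [0.5935, -0.0631, 0.1514]
eef_rot: [0.432, -0.438, 0.558, -0.557]
ft_force: [0.5, 0.7, -3.9]
width: 0.0512
```

```bash
sed -i 's/s\["width"\].round(4)/round(s["width"],4)/' st.py; python3 st.py
python3 - <<'E'
from h import *;from bench import arm
M={n:arm.camera_model(n) for n in("side","top")}
m=M["side"];T=np.linalg.inv(m["world_from_camera"]);f=200/np.tan(np.radians(m["fovy"]/2))
def pr(p):
    c=T[:3,:3]@p+T[:3,3];return np.array([m["cx"]-f*c[0]/c[2],m["cy"]+f*c[1]/c[2]])
b=arm.read_camera("side");t=arm.read_camera("top");w=arm.read_camera("wrist");e=arm.read_state()["eef_pos"]
for n,i in(("side",b),("top",t),("wrist",w)):print(n,[(a,c,cv2.boundingRect(bb.astype(np.uint8))) for a,c,bb in blobs(rng(hsv(i),(20,110,60),(35,255,255)),60)])
th=np.linspace(0,6.28,60);P=np.array([pr(e+np.array([.024*np.cos(k),.024*np.sin(k),z-.003])) for k in th for z in(.06,.074)]);print("pred side",P.min(0),P.max(0))
a=np.radians(-13.9);
print("pred corner base",[pr(e+np.array([np.cos(a)*x-np.sin(a)*y,np.sin(a)*x+np.cos(a)*y,-.003])).round(1).tolist() for x,y in((-.026,-.026),(-.026,.026),(.026,-.026))])
u,v=[int(k) for k in pr(e)];c=b[v-75:v+75,u-75:u+75];c=np.clip(c.astype(float)**.6*255/255**.6*1.4,0,255).astype(np.uint8);print("crop origin",u-75,v-75)
d=np.clip(w.astype(float)**.5*255**.5*1.2,0,255).astype(np.uint8)[150:400,120:520];x=np.zeros((600,800,3),np.uint8)
x[:,:600]=cv2.resize(c,(600,600),interpolation=2);x[:125,600:]=cv2.resize(d,(200,125));cv2.imwrite("pics/n1.png",x[:,:,::-1])
E
```

```text
x [ 0.0031 -0.0075  0.0036]
y [ 0.0083 -0.0034  1.5744]
-y [-0.0034 -0.0083 -1.5671]
14.35 [ 0.5935 -0.0631  0.1514] tilt 0.46 F [ 0.5  0.7 -3.9] 0.0512 [ 0.26  0.77 -0.41  1.71  0.42  0.76 -0.6 ]
side [(98, [414.3, 145.2], (406, 141, 18, 10)), (221, [419.7, 158.8], (409, 149, 20, 19))]
top []
wrist [(5135, [319.5, 284.4], (256, 254, 129, 53)), (348, [465.5, 326.6], (456, 294, 15, 63)), (290, [175.2, 329.6], (170, 296, 14, 61)), (4564, [319.7, 358.9], (252, 341, 135, 42))]
pred side [393.46044395 138.20255169] [428.72200267 168.35570745]
pred corner base [[401.4, 201.2], [380.3, 179.9], [426.9, 187.2]]
crop origin 328 107
```

View pics/n1.png

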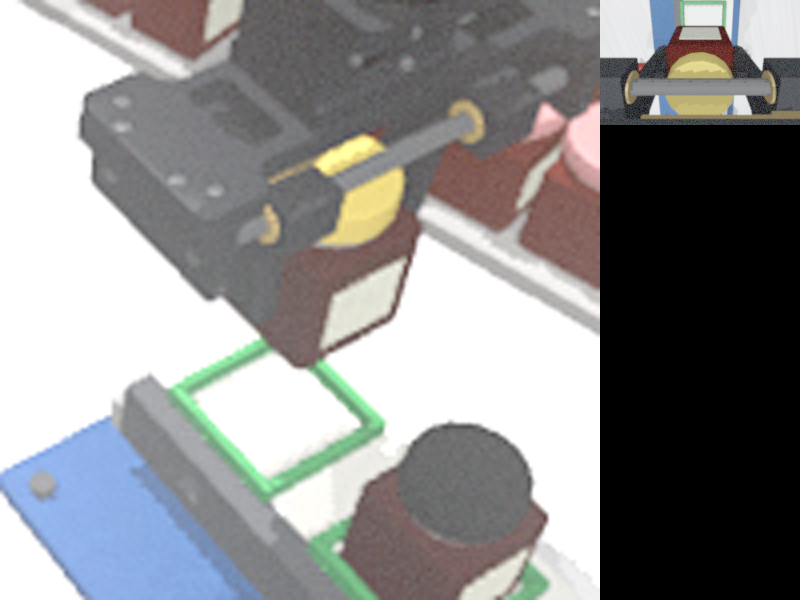

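The jar hangs level, its base corner within about 2 px of prediction. The nest fence lies below left at crop (275,415) and the neighbouring jar is clear. Correcting the 3–4 mm residual and going down to just above the fence.

>>> jog_arm(commands=[0.003,0.0033,-0.02,0.003,-0.0075,0.003,0.003,0.0033,-0.04,0.003,-0.0075,0.003,0.003,0.0033,-0.06,0.003,-0.0075,0.003,0.003,0.0033,-0.064,0.003,-0.0075,0.003,0.003,0.0033,-0.064,0.003,-0.0075,0.003,0.003,0.0033,-0.064,0.003,-0.0075,0.003])

```text
clock: 15.1
eef_pos: [0.5979, -0.0591, 0.0888]
eef_rot: [-0.437, 0.435, -0.556, 0.557]
ft_force: [0.4, -0.5, -3.5]
width: 0.0519
```

```bash
python3 st.py
```

```text
x [-0.0004  0.0033  0.    ]
y [-0.0029  0.0023  1.5708]
-y [ 0.0023  0.0029 -1.5708]
15.1 [ 0.5979 -0.0591  0.0888] tilt 0.19 F [ 0.4 -0.5 -3.5] 0.0519 [ 0.23  0.85 -0.36  1.74  0.47  0.63 -0.65]
```

>>> jog_arm(commands=[-0.0012,-0.0006,-0.003,0,0.003,0,-0.0012,-0.0006,-0.006,0,0.003,0,-0.0012,-0.0006,-0.009,0,0.003,0,-0.0012,-0.0006,-0.012,0,0.003,0,-0.0012,-0.0006,-0.012,0,0.003,0])

```text
clock: 15.6
eef_pos: [0.5962, -0.0598, 0.0762]
eef_rot: [0.436, -0.436, 0.557, -0.557]
ft_force: [0.2, -0.3, -2.6]
width: 0.0516
```

```bash
python3 st.py
```

```text
x [-0.0003 -0.0007  0.    ]
y [ 4.0000e-04 -8.0000e-04  1.5708e+00]
-y [-8.0000e-04 -4.0000e-04 -1.5708e+00]
15.6 [ 0.5962 -0.0598  0.0762] tilt 0.04 F [ 0.2 -0.3 -2.6] 0.0516 [ 0.22  0.87 -0.35  1.75  0.48  0.61 -0.66]
```

Inside the fence without contact force (base about 5 mm above the floor). Final lowering.

>>> jog_arm(commands=[0,0,-0.002,0,0,0,0,0,-0.004,0,0,0,0,0,-0.006,0,0,0,0,0,-0.006,0,0,0,0,0,-0.006,0,0,0])

```text
clock: 16.1
eef_pos: [0.5962, -0.0599, 0.0711]
eef_rot: [0.436, -0.436, 0.557, -0.557]
ft_force: [-2.7, -0.4, 6.3]
width: 0.0517
```

```bash
python3 st.py
```

```text
x [ 0.0002 -0.0005  0.0001]
y [ 6.0000e-04 -2.0000e-04  1.5708e+00]
-y [-2.0000e-04 -6.0000e-04 -1.5707e+00]
16.1 [ 0.5962 -0.0599  0.0711] tilt 0.03 F [-2.7 -0.4  6.3] 0.0517 [ 0.22  0.88 -0.35  1.75  0.49  0.6  -0.66]
```

Floor contact at TCP z 0.071 as expected (force +6 N against -3 N hanging). Letting go.

>>> jog_arm(commands=[0,0,0,0,0,0,0,0,0,0,0,0,0,0,0,0,0,0,0,0,0,0,0,0,0,0,0,0,0,0,0,0,0,0,0,0], grip=0)

```text
clock: 16.7
eef_pos: [0.5962, -0.0598, 0.071]
eef_rot: [0.436, -0.436, 0.557, -0.557]
ft_force: [-0.4, -0.5, -0.2]
width: 0.0882
```

>>> jog_arm(commands=[0,0,0.02,0,0,0,0,0,0.05,0,0,0,0,0,0.09,0,0,0,0,0,0.13,0,0,0,0,0,0.16,0,0,0,-0.03,0,0.16,0,0,0,-0.07,0,0.16,0,0,0.1,-0.1,-0.02,0.16,0,0,0.2,-0.13,-0.04,0.16,0,0,0.34,-0.13,-0.055,0.16,0,0,0.48])

```text
clock: 17.7
eef_pos: [0.4613, -0.1164, 0.2308]
eef_rot: [-0.555, 0.559, -0.437, 0.435]
ft_force: [0.4, 0.1, 0.2]
width: 0.0883
```

```bash
python3 st.py;python3 - <<'E'
from h import *;from bench import arm
m=arm.camera_model("side");T=np.linalg.inv(m["world_from_camera"]);f=200/np.tan(np.radians(m["fovy"]/2))
def pr(p):
    c=T[:3,:3]@p+T[:3,3];return np.array([m["cx"]-f*c[0]/c[2],m["cy"]+f*c[1]/c[2]])
b=arm.read_camera("side");cv2.imwrite("pics/s5.png",b[:,:,::-1])
print([(a,c,cv2.boundingRect(bb.astype(np.uint8))) for a,c,bb in blobs(rng(hsv(b),(20,110,60),(35,255,255)),60)])
th=np.linspace(0,6.28,60);P=np.array([pr(np.array([.5964+.024*np.cos(k),-.0598+.024*np.sin(k),.068+z])) for k in th for z in(.06,.074)]);print("pred side",P.min(0),P.max(0))
E
```

```text
x [ 0.0015 -0.0063 -0.4857]
y [ 0.0057 -0.0036  1.0851]
-y [-0.0041 -0.0065 -2.0565]
17.7 [ 0.4613 -0.1164  0.2308] tilt 0.37 F [0.4 0.1 0.2] 0.0883 [ 0.56  0.54 -0.63  1.97  0.45  0.78 -0.1 ]
[]
pred side [385.98292314 173.53071921] [417.1965819  201.52849776]
```

>>> jog_arm(commands=[0,0,0,0,0,0.13,0,0,0,0,0,0.26,0,0,0,0,0,0.39,0,-0.002,0,0,0,0.52,0,-0.004,-0.01,0,0,0.65,-0.001,-0.006,-0.03,0,0,0.78,-0.001,-0.006,-0.05,0,0,0.91,-0.001,-0.006,-0.07,0,0,1.04,-0.001,-0.006,-0.09,0,0,1.085,-0.001,-0.006,-0.09,0,0,1.085])

```text
clock: 18.75
eef_pos: [0.4615, -0.1248, 0.1388]
eef_rot: [-0.701, 0.703, -0.087, 0.085]
ft_force: [-0.1, -0.5, -0.2]
width: 0.0882
```

```bash
python3 st.py;python3 - <<'E'
from h import *;from bench import arm
M={n:arm.camera_model(n) for n in("wrist","side","top")}
o=np.array([.5736,-.1520]);X=np.array([.9707,-.2402]);Y=np.array([.2402,.9707])
st=lambda p:[round(float((p[:2]-o)@X),4),round(float((p[:2]-o)@Y),4)]
for n in M:
    i=arm.read_camera(n);cv2.imwrite(f"pics/p_{n}.png",i[:,:,::-1]);h=hsv(i)
    k=rng(h,(0,150,70),(8,255,255))|rng(h,(172,150,70),(180,255,255))
    for a,c,b in sorted(blobs(k,60),key=lambda t:-t[0])[:4]:
        cc=max(cv2.findContours(b.astype(np.uint8),0,1)[0],key=len);r=cv2.minAreaRect(cc)
        print(n,a,c,cv2.boundingRect(cc),st(onz(M[n],c,.055)[0]),[st(p) for p in onz(M[n],cv2.boxPoints(r),.059)])
    print(n,"yel",[(a,c,cv2.boundingRect(b.astype(np.uint8)),onz(M[n],c,.142).round(4).tolist()) for a,c,b in blobs(rng(h,(20,110,60),(35,255,255)),60)])
E
```

```text
x [ 1.1000e-03 -4.4000e-03 -1.5697e+00]
y [ 0.0035 -0.0021  0.0011]
-y [-0.0033 -0.0055 -3.1405]
18.75 [ 0.4615 -0.1248  0.1388] tilt 0.23 F [-0.1 -0.5 -0.2] 0.0882 [ 0.65  0.75 -0.8   2.06  0.86  0.7   0.6 ]
wrist 1247 [322.6, 199.5] (303, 173, 40, 58) [-0.1151, 0.0009] [[-0.1364, -0.014], [-0.1373, 0.0154], [-0.0916, 0.0176], [-0.0906, -0.0134]]
wrist yel [(225, [322.6, 271.6], (317, 261, 12, 22), [[0.4759, -0.127, 0.142]]), (370, [546.1, 327.3], (532, 295, 22, 62), [[0.541, -0.0116, 0.142]]), (237, [93.3, 329.8], (88, 301, 16, 55), [[0.4808, -0.2644, 0.142]]), (376, [460.5, 374.4], (438, 368, 40, 14), [[0.5629, -0.063, 0.142]])]
side 252 [378.9, 288.6] (367, 279, 24, 26) [-0.1092, -0.0004] [[-0.138, 0.0052], [-0.0924, 0.0152], [-0.0898, -0.0079], [-0.1346, -0.0169]]
side yel []
top yel [(388, [379.6, 168.8], (369, 159, 22, 21), [[0.5936, -0.059, 0.142]])]
```

The jar lid reads (0.594, -0.059) from the top, which is in the nest. The wrist view puts the barrel on the station axis (y ≈ 0.001), spanning x -0.137 to -0.091, as expected. Descending over the barrel.

>>> jog_arm(commands=[-0.0012,0.0018,-0.03,0.003,-0.002,0,-0.0012,0.0018,-0.06,0.003,-0.002,0,-0.0012,0.0018,-0.08,0.003,-0.002,0,-0.0012,0.0018,-0.09,0.003,-0.002,0,-0.0012,0.0018,-0.1,0.003,-0.002,0,-0.0012,0.0018,-0.11,0.003,-0.002,0,-0.0012,0.0018,-0.118,0.003,-0.002,0,-0.0012,0.0018,-0.124,0.003,-0.002,0,-0.0012,0.0018,-0.124,0.003,-0.002,0])

```text
clock: 19.8
eef_pos: [0.4628, -0.1231, 0.0176]
eef_rot: [-0.701, 0.702, -0.084, 0.088]
ft_force: [-0.2, 0.2, 0.2]
width: 0.0882
```

```bash
python3 st.py
```

```text
x [ 0.0062  0.0031 -1.5688]
y [0.002 0.006 0.002]
-y [ 9.4000e-03 -3.1000e-03 -3.1396e+00]
19.8 [ 0.4628 -0.1231  0.0176] tilt 0.36 F [-0.2  0.2  0.2] 0.0882 [ 0.49  0.93 -0.54  2.13  1.26  0.45  0.25]
```

>>> jog_arm(commands=[-0.003,0.0003,-0.003,0.002,0.006,0.002,-0.003,0.0003,-0.003,0.002,0.006,0.002])

```text
clock: 20.0
eef_pos: [0.4599, -0.1229, 0.0148]
eef_rot: [-0.702, 0.702, -0.086, 0.086]
ft_force: [0.3, -0.7, 0.0]
width: 0.0882
```

>>> jog_arm(commands=[0,0,0,0,0,0,0,0,0,0,0,0,0,0,0,0,0,0,0,0,0,0,0,0,0,0,0,0,0,0,0,0,0,0,0,0,0,0,0,0,0,0,0,0,0,0,0,0,0,0,0,0,0,0], grip=1, squeeze=50)

```text
clock: 20.9
eef_pos: [0.4599, -0.1229, 0.0148]
eef_rot: [-0.702, 0.702, -0.086, 0.086]
ft_force: [0.3, 0.3, -0.1]
width: 0.0179
```

```bash
python3 st.py
```

```text
x [ 2.0000e-04  0.0000e+00 -1.5703e+00]
y [0.0001 0.0001 0.0005]
-y [ 2.0000e-04 -1.0000e-04 -3.1411e+00]
20.9 [ 0.4599 -0.1229  0.0148] tilt 0.01 F [ 0.3  0.3 -0.1] 0.0179 [ 0.49  0.94 -0.54  2.13  1.26  0.45  0.25]
```

Width is 17.9 mm, the barrel. Pulling along the station's -x.

>>> jog_arm(commands=[-0.0029,0.0007,0,0,0,0,-0.0058,0.0014,0,0,0,0,-0.0087,0.0022,0,0,0,0,-0.0116,0.0029,0,0,0,0,-0.0146,0.0036,0,0,0,0,-0.0175,0.0043,0,0,0,0,-0.0204,0.005,0,0,0,0,-0.0214,0.0053,0,0,0,0,-0.0214,0.0053,0,0,0,0,-0.0214,0.0053,0,0,0,0])

```text
clock: 21.9
eef_pos: [0.4428, -0.1188, 0.0149]
eef_rot: [-0.702, 0.702, -0.084, 0.089]
ft_force: [8.7, -3.1, -6.2]
width: 0.0174
```

```bash
python3 st.py;python3 - <<'E'
from h import *;from bench import arm
s=arm.read_state();print("travel",-(s["eef_pos"]-np.array([.4599,-.1229,.0148]))[:2]@[.9707,-.2402],"Fx",s["ft_force"][:2]@[.9707,-.2402])
E
```

```text
x [ 0.0066  0.0038 -1.5692]
y [0.0018 0.0066 0.0016]
-y [ 1.03e-02 -2.80e-03 -3.14e+00]
21.9 [ 0.4428 -0.1188  0.0149] tilt 0.39 F [ 8.7 -3.1 -6.2] 0.0174 [ 0.47  0.93 -0.51  2.19  1.38  0.41  0.12]
travel 0.01759755261144693 Fx 9.200772065498212
```

Travel is 17.6 mm at 9.2 N, matching the spring, so no slip. The arm gives about 4 mm under load, so I'm pulling further to the stop.

>>> jog_arm(commands=[-0.004,0.001,0,0.001,0.003,0,-0.006,0.0015,0,0.002,0.006,0,-0.008,0.002,0,0.002,0.006,0,-0.01,0.0025,0,0.002,0.006,0,-0.012,0.003,0,0.002,0.006,0,-0.012,0.003,0,0.002,0.006,0,-0.012,0.003,0,0.002,0.006,0])

```text
clock: 22.6
eef_pos: [0.4387, -0.1178, 0.015]
eef_rot: [-0.701, 0.702, -0.082, 0.091]
ft_force: [15.6, -5.4, -12.1]
width: 0.0172
```

```bash
python3 st.py;cat > tr.py <<'E'
from h import *;from bench import arm
s=arm.read_state();print("travel",-(s["eef_pos"]-np.array([.4599,-.1229,.0148]))[:2]@[.9707,-.2402],"Fx",s["ft_force"][:2]@[.9707,-.2402])
E
python3 tr.py
```

```text
x [ 0.0117  0.0076 -1.5675]
y [0.0026 0.0123 0.0033]
-y [ 0.0193 -0.0041 -3.1383]
22.6 [ 0.4387 -0.1178  0.015 ] tilt 0.72 F [ 15.6  -5.4 -12.1] 0.0172 [ 0.47  0.93 -0.5   2.21  1.43  0.4   0.06]
travel 0.02179705536233831 Fx 16.490561179090303
```

Travel is 21.8 mm, and 16.5 N exceeds the 10.5 N spring force, so it is on the stop. Last picture to check the pin and jar.

```bash
python3 - <<'E'
from h import *;from bench import arm
M={n:arm.camera_model(n) for n in("top","side","wrist")};I={n:arm.read_camera(n) for n in M}
o=np.array([.5736,-.1520]);X=np.array([.9707,-.2402]);Y=np.array([.2402,.9707])
for n in M:
    h=hsv(I[n])
    for a,c,b in blobs(rng(h,(10,110,60),(35,255,255)),40):
        if n=="top" and not 330<c[0]<480: continue
        d=onz(M[n],c,.142)[0];print(n,a,c,cv2.boundingRect(b.astype(np.uint8)),d[:2].round(4))
x=np.zeros((500,800,3),np.uint8);x[:400,:400]=cv2.resize(I["top"][140:250,330:440],(400,400),interpolation=2);x[:400,400:]=cv2.resize(I["side"][150:350,320:520],(400,400),interpolation=2)
x[400:,:400]=cv2.resize(I["wrist"][180:330,20:620],(400,100))
cv2.imwrite("pics/end.png",x[:,:,::-1])
E
python3 tr.py
```

```text
top 403 [379.5, 169.0] (369, 159, 22, 22) [ 0.5932 -0.0588]
wrist 245 [389.7, 329.3] (386, 300, 8, 56) [ 0.393  -0.0972]
wrist 126 [250.7, 330.6] (249, 306, 5, 48) [ 0.389 -0.114]
wrist 661 [320.9, 361.1] (311, 344, 20, 37) [ 0.3957 -0.1067]
travel 0.021790912995402343 Fx 16.216692098030553
```

View pics/end.png

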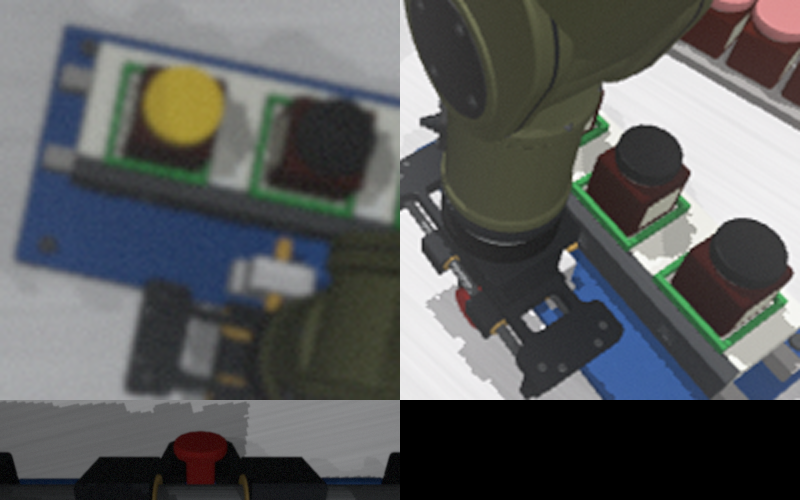

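The pin tip at crop (285,240) is clear of the carriage with blue showing in the gap. The jar stands in its nest, and the wrist view shows the fingers on the barrel against the red flange. I'll let a little more time pass without moving, then hand in.

Run:
```python
from bench import arm
for _ in range(10):arm.read_camera("top")
s=arm.read_state();print(s["clock"],s["eef_pos"],s["ft_force"],s["width"])
print(arm.hand_in())
```

```text
23.25 [ 0.4387222  -0.11772806  0.01497709] [ 15.08670948  -4.85793952 -12.12062941] 0.017208963594111653
the job is handed in; nothing more can be done
None
```

The job is done and handed in at 23.3 s of the 51 s allowed, with the arm still holding the plunger back. The hand-in reports no verdict, so success rests on the checks below.

- **Tip test:** I tipped the yellow-lidded jar to 44° in the air and held it there for over a second. It stayed firm in the fingers, with the opening steady at 51.5 mm.
- **Placing:** I brought the jar level and lowered it into the empty nest. It touched the floor at the expected height, and I let go. The last top view puts its lid within about 4 mm of the nest centre, upright inside the fence.
- **Plunger:** I pulled it back 21.8 mm. The last reading was about 16 N against a spring force of 10.5 N, so it is on its stop. The gap between pin and carriage shows clear.
- **Black-lidded jars:** I never touched them. The two in the nests look undisturbed in the last pictures. I did not measure any of the four again at the end.

**Disagreement with the brief:** the fingertips sit about 19 mm behind the reported TCP, not 22 mm ahead of it. Because of this, my first grasp caught only the lid (47 mm opening). I lifted the jar level, found the error, set it back on the table and regrasped it on the body.

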